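# Press the heel of a glued sandal sole: four clicks and hold

### The job

Take the freshly glued sandal sole off the stone and lay it flat and straight on the bed of the bench press, heel up against the heel stop under the raised pad, and let it go. Then take the lever's handle and pull it down exactly four clicks, never a fifth (that crushes the foam), and finish while still holding the handle there, because the lever springs back up when it is let go. Do not disturb the other things on the table.

Things in the scene. Friction and masses are not known exactly. Their poses are not given: they have to be found in the camera images.
- sole_grip (a point): Middle of the waist, half-way up, of the glued sandal sole that lies on the stone: stiff foam, black with a navy and white striped edge, 255 x 84 x 25 mm, about 160 g. +x points to its heel end (120 mm away; toe end 135 mm the other way), z up. Waist sides are parallel, 60 mm apart, from 10 mm toeward of this point to 80 mm heelward; heel 62 mm wide, forepart 84 mm.
- sole_heel (a point): Rearmost point of the same sole's rounded heel end, half-way up its thickness; axes as sole_grip.
- stone: Grey stone slab, 300 x 200 x 46 mm high, fixed; the glued sole lies flat on it. Origin under its centre.
- bed_stop (a point): On the green bench press (fixed): top of its level steel bed, 30 mm above the table, at the middle of the heel stop's front face (stop 66 mm wide, 18 mm high). +x: from the press's front to its back, the way the heel goes in; y left, z up. The bed is 116 mm wide and runs 185 mm forward from the stop. Home: heel touching the stop, sole's x along this x, over the middle of the bed.
- press_pad: Spring-loaded rubber-faced pad, 56 mm along x, 64 along y, centred 30 mm in front of the stop; its face is 45 mm above the bed with the lever up. (Origin: on the table below.) The press head above it spans 95 to 170 mm above the bed and reaches 63 mm in front of the stop. The pad falls 6.6 mm a click, meets the sole at about the third click, then squeezes it: 13 N at the fourth.
- press_lever (a joint): Lever angle, rad: 0 = up, leaning 10 degrees to the press's back; grows as the handle is pulled to the front and down, to 1.20. A spring pawl rides over teeth with crests at 0.11, 0.33, 0.55, 0.77, 0.99 and clicks into the gaps at 0.22, 0.44, 0.66, 0.88 (fourth click), 1.10: there the pull at the handle has eased by 4 to 6 N and then leaps up as much. No lock: a spring lifts the lever if let go.
- lever_grip: Lever handle: round bar, black rubber with red rings, 22 mm thick, 90 mm long, level along the lever's axis, sticking out to the left of the press; a free-turning sleeve. Origin at its middle: 332 mm above the table with the lever up, 294 mm at the fourth click. Clear all round but for the lever arm, 50 mm to the right of its middle.
- lever_pivot (a point): Point on the lever's axis (y of this frame), level with the middle of the handle, 165 mm above the table. The handle's middle turns about it at radius 170 mm in the upright plane through this frame's x. Axes as bed_stop: +x to the back of the press.
- bowl: Steel glue bowl, 156 mm across, 50 mm high, standing on the table; leave alone. Origin under its centre.
- brush: Glue brush with a wooden handle, 190 mm long, lying on the table; leave alone.
- bottle: Green bottle, 64 mm across, 190 mm high; leave alone. Origin under its centre.
- glue_can: Plain steel can, 96 mm across, 120 mm high; leave alone. Origin under its centre.
- stud_jar: Clear jar with a white lid, 68 mm across, 85 mm high; leave alone. Origin under its centre.
- hammer: Hammer with a wooden handle, 260 mm long, lying on the table; leave alone.
- done_sole: A finished sole of the same kind, lying on the bare table; leave alone. Origin under its waist.

How it is judged:
On the way, in this order (a step that is already met when the one before it is completed fails the run):
1. the sole lies home in the press, let go, with the lever still up (x of sole_heel in the frame of bed_stop between -0.012 and 0.004 m and y of sole_heel in the frame of bed_stop between -0.014 and 0.014 m and z of sole_heel in the frame of bed_stop below 0.018 m and angle between the x axis of sole_grip and the x axis of bed_stop, either way round below 0.15 rad and angle between sole_grip's own z axis and vertical below 0.08 rad and contact force between the fingers and sole below 0.2 N and value of joint press_lever below 0.09 rad), for 0.2 s.
2. the first click, pulled by the handle (value of joint press_lever above 0.15 rad and contact force between the fingers and lever_grip above 0.5 N).
At the end, for the whole second after the job is handed in: Lever still and held by its handle (over 2 N) at the fourth click, 0.79 to 0.97 rad; pad pressing the sole with over 5 N; sole flat on the bed, heel within 12 mm of the stop, within 14 mm of the middle and 0.15 rad of straight; bystanders within 40 mm of their places (value of joint press_lever between 0.79 and 0.97 rad and velocity of joint press_lever between -0.1 and 0.1 rad/s and contact force between the fingers and lever_grip above 2 N and contact force between press_pad and sole above 5 N and x of sole_heel in the frame of bed_stop between -0.012 and 0.004 m and y of sole_heel in the frame of bed_stop between -0.014 and 0.014 m and angle between the x axis of sole_grip and the x axis of bed_stop, either way round below 0.15 rad and angle between sole_grip's own z axis and vertical below 0.08 rad); the arm keeps its last pose, push and grip.
It fails at once if the lever is pulled over the fifth tooth (value of joint press_lever above 0.99 rad).
It fails at once if a bystander is moved by more than 40 mm (distance of any of bowl, brush, bottle, glue_can, stud_jar, hammer, done_sole from where it was at the start of the episode above 0.04 m).
It also fails if it takes over 69 s, if anything falls off the work surface, if the arm or the gripper's body presses on something with over 40 N, if the wrist force passes 120 N, or if a joint passes its speed limit or range.

### The arm

A 7-joint arm with a two-finger parallel gripper is mounted at the origin on the work surface. World frame = base frame: x ahead of the robot, y to its left, z up, the work surface at z = 0. Lengths are in m, angles in rad, forces in N, time in s.
With the tool pointing down it reaches from about 0.4 to 0.85 m from the base axis. Payload 4.5 kg.
Tool frame: the origin (TCP) lies at the very end of the fingers, on their centre line; the grasp point (between the pads) lies manip.grip_point_offset behind it (manip.grip_point_offset is the distance from the TCP to the grasp point, in m); z points along the fingers, y is the direction in which the jaws open and shut (so a half turn about z gives the same grasp; the last joint's range is limited). The gripper opens to 85 mm and grips with 20 to 120 N. Pads are 22 mm wide; open, the fingers measure 114 mm over their backs; the gripper's body (76 mm by 85 mm) begins 54 mm behind the grasp point. The pads swing forward as they close: fully open they stand 13 mm farther back than shut.
Start: joints at [1.178, 0.689, -0.195, 1.565, 0.157, 0.902, -0.215], TCP at [0.259, -0.569, 0.231] pointing down, gripper open.
Joint ranges: [-3.01, 3.01], [-0.46, 2.08], [-1.47, 1.51], [0.13, 2.56], [-1, 4.14], [0.04, 2.09], [-2.66, 2.66]. Speed limits (rad/s): [2.57, 2.57, 3.14, 3.14, 3.14, 3.14, 3.14].

### API

Orientations are given as [roll, pitch, yaw] about the fixed x, y, z axes, in that order (R = Rz(yaw) Ry(pitch) Rx(roll)).
In Python, from workcell import manip gives the robot as it stands. The module is installed in compiled form; this text tells all that it offers.
- The arm moves only by the shell command python3 -m creep 'ROWS'. ROWS is JSON, one flat list of numbers, 7 for each row, row after row: the shift along the world's x, y, z in m, then the turn, a rotation vector about the world's x, y, z in rad, then the opening, from 0 (shut) to 1 (fully open). A call has 1 to 12 rows; each row shifts and turns the commanded pose from where the row before left it; what a row does not reach is not made up. A row lasts 1/12 s, in which the tool goes at most 41.7 mm and 7.16 degrees, less where a joint would pass 70% of its speed; a pose out of reach is approached as far as the arm can. A call is refused whole if a number of a shift passes 0.0417 or a number of a turn 0.125, either way. A call with a gripper value outside its range is refused whole. The fingers move at their own pace and stop on an object; the grip force is fixed at half the most. Time passes only in rows, so rows that do not move let the fingers close. It gives the time, the measured TCP pose, the force and the opening at its end, in the units of the state.
- manip.get_state(): the state, without advancing time (a new reading comes with each control period).
- manip.snapshot(name): name is "scene" or "top" or "wrist"; returns the picture (420x560x3 uint8, blue, green, red); there is no depth.
- manip.camera_info(name): a dict with "camera_matrix" (3x3 intrinsics, pixels), "view" (4x4, takes a point from world to camera coordinates). Camera axes: x right, y down, z forward; pixel columns grow to the right and rows downward; lengths in m; the calibration is good to about 2 mm. A picture is of the moment at which its call begins: read the wrist's pose just before it. camera_info takes no time and is no camera call; for the wrist camera it gives the pose at the moment of the call.
- manip.sign_off(): hands the job in, once; it reports no verdict.
Trained networks look in the newest picture that a camera, given by its name, has taken for a name from the list of things; names that differ only in an ending like _2 or _b are one class to them, and where a whole thing is asked for, a point or a joint stands for the part that bears it (a point fixed in the world has none). Each returns a list of dicts, best first, with "conf" (0 to 1); they miss things now and then, are a little off and sometimes report something else, mostly with a low value. They report only what shows in the picture. A call takes as long as a camera call.
- manip.silhouettes(camera, name): "pixels" (420x560 bool, what is visible of it) and "bbox" ([left, top, width, height] in pixels, round what is visible of it).
The state is a dict: "time": time; "q": joint angles; "qvel": joint speeds; "joint_torque": joint torques, N m; "tcp_pos": TCP position; "eef_rot": TCP orientation; "ft_force": force on the tool from outside, world axes, zero at the start; "torque": the same for the moment, N m; "grip_width": finger opening in m.
Only numpy, scipy, OpenCV 4.12 (cv2) and the standard library are available. Lean on these libraries where they do the work, as an engineer would, in place of code of your own. Each camera call takes 0.05 s, during which the arm holds its last target.

## Working session

There is one attempt and no reset: what is moved stays moved. The work goes in short steps, Python scripts to look and compute and a shell command to move; the robot and the scene stay as the last step left them, time stands still between calls to the robot, and variables do not carry over. Pictures are saved under pics/ and viewed, and the job is handed in when it is done.

```bash
ls; mkdir -p pics; python3 - <<'E'
from workcell import manip
import cv2
print(manip.get_state(), manip.grip_point_offset)
for n in ("scene","top","wrist"):
    cv2.imwrite(f"pics/{n}0.png",manip.snapshot(n)); c=manip.camera_info(n); print(n,c)
E
```

```text
pics
{'time': 0.0, 'q': array([ 1.17781243,  0.68996076, -0.19451337,  1.56634484,  0.15733882,
        0.90254306, -0.21510238]), 'qvel': array([-0.00054099, -0.00059651,  0.00153426,  0.00179185,  0.00203897,
        0.00025556, -0.00065223]), 'joint_torque': array([-3.26231393e-04, -5.39600873e+01, -1.26627479e+00, -1.58540100e+01,
        9.23582003e-03,  9.45463311e-03, -1.03116440e-05]), 'tcp_pos': array([ 0.25838456, -0.56836605,  0.23049835]), 'eef_rot': array([-3.13974079e+00,  1.74335760e-04,  4.26889791e-01]), 'ft_force': array([ 0.24490965,  0.29852498, -0.15030694]), 'torque': array([0.01332832, 0.01659618, 0.00615486]), 'grip_width': 0.08514527712310803} 0.0187
scene {'camera_matrix': array([[431.2606323 ,   0.        , 282.04510291],
       [  0.        , 431.2606323 , 205.39123311],
       [  0.        ,   0.        ,   1.        ]]), 'view': array([[-0.71609853,  0.69794204, -0.00893365,  0.33844586],
       [ 0.5544856 ,  0.56104283, -0.61463539, -0.1986311 ],
       [-0.42396772, -0.44509308, -0.78876075,  1.53739874],
       [ 0.        ,  0.        ,  0.        ,
[... 276 characters left out ...]
8906e-02],
       [-9.84156754e-01,  4.02275508e-03, -1.77254903e-01,
         5.48468293e-01],
       [ 1.77250408e-01, -1.45067613e-03, -9.84164716e-01,
         1.49077374e+00],
       [ 0.00000000e+00,  0.00000000e+00,  0.00000000e+00,
         1.00000000e+00]])}
wrist {'camera_matrix': array([[294.72141547,   0.        , 281.49574941],
       [  0.        , 294.72141547, 216.42282579],
       [  0.        ,   0.        ,   1.        ]]), 'view': array([[ 0.4142331 , -0.9101695 , -0.00155406, -0.62426245],
       [-0.87661893, -0.39942184,  0.26833085, -0.03504021],
       [-0.24484728, -0.1097892 , -0.96332556,  0.37951145],
       [ 0.        ,  0.        ,  0.        ,  1.        ]])}
```

View pics/scene0.png

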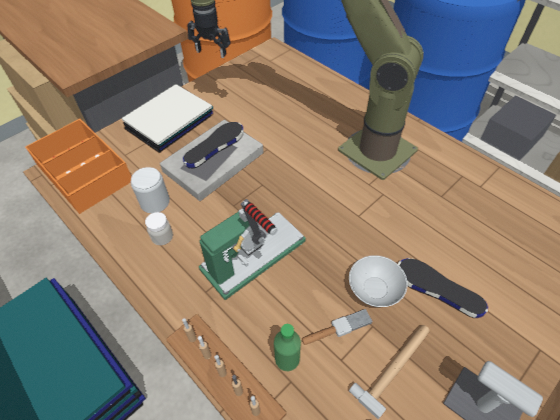

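View pics/top0.png

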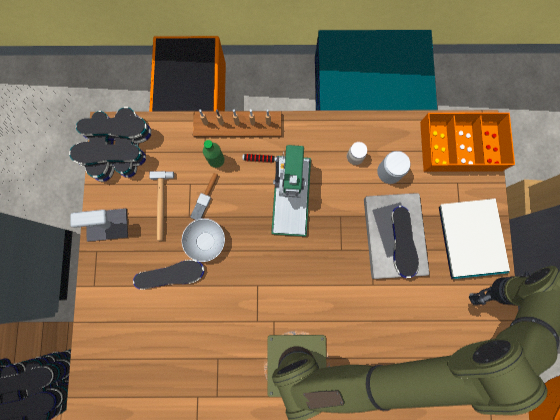

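View pics/wrist0.png

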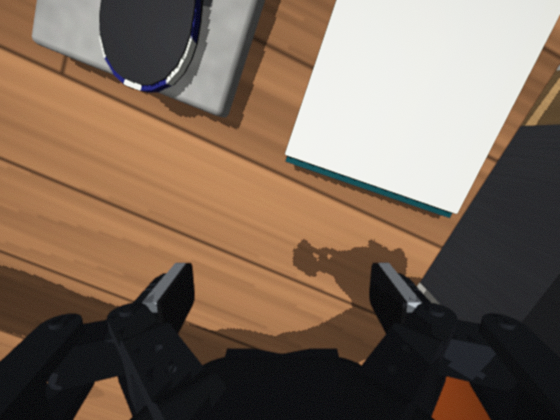

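The top view shows the sole on the stone at about (404,241), the press at (292,195) with its front facing the robot, and the handle at (260,157). Next I'll measure these more closely.

```bash
cat > h.py <<'E'
from workcell import manip
import numpy as np, cv2
def cam(n):
    c=manip.camera_info(n); return np.array(c["camera_matrix"]),np.array(c["view"])
def ray(K,V,px):
    px=np.atleast_2d(px).astype(float)
    d=np.c_[px,np.ones(len(px))]@np.linalg.inv(K).T
    R=V[:3,:3]; return -R.T@V[:3,3], d@R
def at_z(K,V,px,z):
    o,d=ray(K,V,px); s=(z-o[2])/d[:,2]; return o+s[:,None]*d
def proj(K,V,P):
    P=np.atleast_2d(P); c=P@V[:3,:3].T+V[:3,3]; q=c@K.T; return q[:,:2]/q[:,2:]
E
python3 - <<'E'
from h import *
out={}
for n in ("top","scene"):
    img=manip.snapshot(n); 
    K,V=cam(n)
    vis=img.copy()
    for nm in ("sole_grip","press_pad","press_lever","lever_grip","stone"):
        r=manip.silhouettes(n,nm)
        for i,d in enumerate(r[:2]):
            print(n,nm,round(d["conf"],2),d["bbox"],d["pixels"].sum())
            np.save(f"m_{n}_{nm}_{i}.npy",d["pixels"])
    
    cv2.imwrite(f"pics/{n}_big.png",cv2.resize(img[120:300,150:450] if n=="top" else img[100:310,120:340],None,fx=2.6,fy=2.6,interpolation=cv2.INTER_CUBIC))
K,V=cam("top")
m=np.load("m_top_sole_grip_0.npy")
ys,xs=np.nonzero(m)
for y in range(ys.min(),ys.max()+1,4): 
    x=xs[ys==y]; p=at_z(K,V,[[x.min()-.5,y],[x.max()+.5,y]],.071); print(y,x.min(),x.max(),p[:,:2].round(3).tolist())
E
```

```text
top sole_grip 0.88 [390.1, 207.0, 26.9, 72.3] 1411
top press_pad 0.61 [391.4, 206.3, 27.3, 74.1] 1509
top press_lever 0.58 [241.6, 152.7, 45.0, 42.5] 506
top lever_grip 0.46 [248.0, 154.5, 27.6, 8.3] 154
top stone 0.85 [360.9, 192.9, 68.5, 85.8] 3418
scene sole_grip 0.94 [181.6, 120.1, 61.6, 49.4] 1234
scene press_pad 0.53 [242.6, 244.9, 21.8, 12.4] 57
scene press_lever 0.76 [241.8, 197.2, 39.0, 50.5] 1025
scene lever_grip 0.71 [243.6, 198.5, 34.4, 33.4] 394
scene lever_grip 0.28 [199.8, 200.7, 107.6, 101.8] 5988
scene stone 0.7 [158.2, 118.3, 106.5, 81.9] 3252
206 400 401 [[0.555, -0.376], [0.555, -0.383]]
210 393 407 [[0.54, -0.35], [0.54, -0.404]]
214 391 409 [[0.526, -0.342], [0.525, -0.41]]
218 391 409 [[0.511, -0.341], [0.511, -0.409]]
222 391 410 [[0.497, -0.341], [0.497, -0.412]]
226 392 410 [[0.482, -0.344], [0.482, -0.411]]
230 393 411 [[0.468, -0.346], [0.468, -0.414]]
234 393 412 [[0.454, -0.346], [0.454, -0.417]]
238 394 412 [[0.44, -0.348], [0.439, -0.416]]
242 394 413 [[0.425, -0.348], [0.425, -0.418]]
246 394 414 [[0.411, -0.347], [0.411, -0.421]]
250 394 415 [[0.397, -0.346], [0.397, -0.424]]
254 394 416 [[0.383, -0.346], [0.383, -0.426]]
258 393 417 [[0.369, -0.341], [0.369, -0.429]]
262 394 418 [[0.355, -0.344], [0.355, -0.432]]
266 395 418 [[0.341, -0.347], [0.341, -0.431]]
270 396 416 [[0.327, -0.35], [0.327, -0.423]]
274 399 414 [[0.314, -0.359], [0.313, -0.415]]
```

View pics/top_big.png

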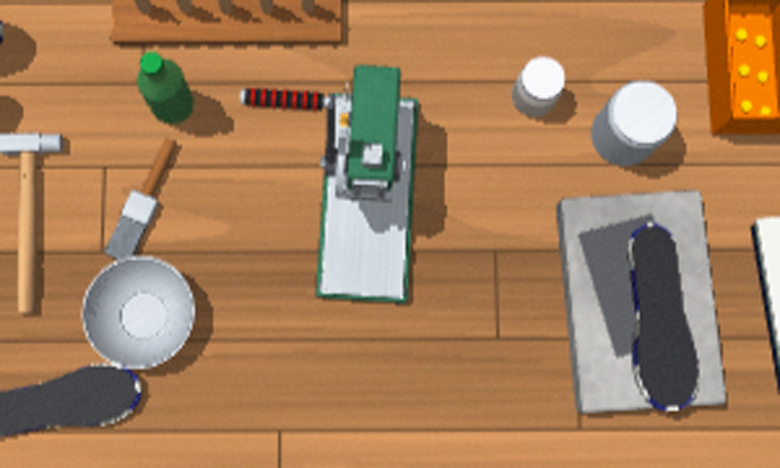

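View pics/scene_big.png

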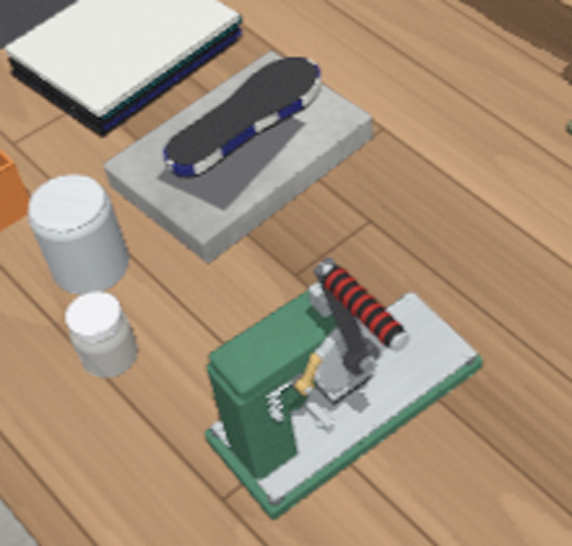

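```bash
python3 -m creep '[0.01,0.01,0.001,0,0,0.12,1, 0.01,0.01,0.001,0,0,0.12,1, 0.01,0.01,0.001,0,0,0.12,1, 0.01,0.01,0.001,0,0,0.12,1, 0.01,0.01,0.001,0,0,0.12,1, 0.01,0.01,0.001,0,0,0.12,1, 0.01,0.01,0.001,0,0,0.12,1, 0.01,0.01,0.001,0,0,0.12,1, 0.01,0.01,0.001,0,0,0.12,1, 0.01,0.01,0.001,0,0,0.12,1, 0.01,0.01,0.001,0,0,0.12,1, 0.01,0.01,0.001,0,0,0.12,1]'
python3 -m creep '[0.004,0.007,0.001,0,0,0.12,1, 0.004,0.007,0.001,0,0,0.12,1, 0.004,0.007,0.001,0,0,0.12,1, 0.004,0.007,0.001,0,0,0.12,1, 0.004,0.007,0.001,0,0,0.12,1, 0.004,0.007,0.001,0,0,0.12,1, 0.004,0.007,0.001,0,0,0.12,1, 0.004,0.007,0.001,0,0,0.12,1, 0.004,0.007,0.001,0,0,0.12,1, 0.004,0.007,0.001,0,0,0.12,1, 0.004,0.007,0.001,0,0,0.12,1, 0,0,0,0,0,0,1]'
python3 - <<'E'
from h import *
print(manip.get_state()["q"].round(2))
K,V=cam("wrist"); img=manip.snapshot("wrist"); r=manip.silhouettes("wrist","sole_grip")
for d in r[:2]: print(d["conf"],d["bbox"])
m=r[0]["pixels"]; np.save("w1m.npy",m); np.savez("w1.npz",K=K,V=V,img=img)
v=img.copy(); c,_=cv2.findContours(m.astype(np.uint8),0,1); cv2.drawContours(v,c,-1,(0,255,0),1)
cv2.imwrite("pics/w1.png",v)
E
```

```text
time: 1.75
tcp_pos: [0.3791, -0.4486, 0.2435]
eef_rot: [-3.142, 0.0, 1.872]
ft_force: [0.8, -0.3, 0.5]
grip_width: 0.0855
time: 2.75
tcp_pos: [0.4238, -0.3704, 0.2546]
eef_rot: [3.14, 0.001, -3.091]
ft_force: [1.3, 0.4, -0.0]
grip_width: 0.0858
[ 1.17  0.73 -0.97  1.71  0.67  1.07  1.61]
0.9 [231.6, 78.4, 77.0, 219.8]
0.16 [460.6, 218.7, 98.8, 180.9]
```

View pics/w1.png

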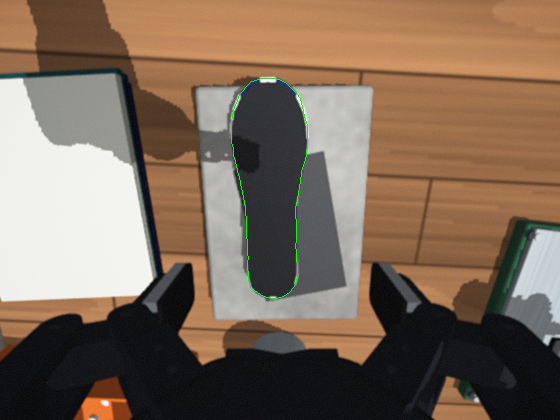

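```bash
python3 - <<'E'
from h import *
d=np.load("w1.npz");K,V=d["K"],d["V"]; m=np.load("w1m.npy")
c,_=cv2.findContours(m.astype(np.uint8),0,1); c=max(c,key=len)[:,0,:]
P=at_z(K,V,c,.071)[:,:2]
from scipy.optimize import minimize_scalar
# waist: symmetric; try axis yaw s.t. waist sides parallel; grip x ~ heel-0.12
h=P[P[:,0].argmax()]; t=P[P[:,0].argmin()]; print("heel",h,"toe",t,np.linalg.norm(h-t))
ys,xs=np.nonzero(m)
R=[];
for y in range(ys.min()+2,ys.max()-1,2):
    x=xs[ys==y]; p=at_z(K,V,[[x.min()-.5,y],[x.max()+.5,y]],.071); R.append([p[0,0],p[0,1],p[1,1]])
R=np.array(R)
hx=P[:,0].max()
w=(R[:,0]>hx-.19+.065)&(R[:,0]<hx-.045)
for k in (1,2): print(np.polyfit(R[w,0],R[w,k],1))
mid=(R[:,1]+R[:,2])/2
f=np.polyfit(R[w,0],mid[w],1); print("mid fit",f,"at grip",np.polyval(f,hx-.12),"heel",np.polyval(f,hx), hx)
print(np.c_[R[::6,0],R[::6,2]-R[::6,1],mid[::6]].round(4))
print(manip.get_state()["tcp_pos"],manip.get_state()["eef_rot"])
E
```

```text
heel [ 0.55384785 -0.37786158] toe [ 0.30168151 -0.38190942] 0.2521988296482997
[ 0.06745683 -0.44138798]
[ 0.06944107 -0.38327488]
mid fit [ 0.06844895 -0.41233143] at grip -0.3826349993805861 heel -0.3744211251505415 0.5538478540473899
[[ 0.3047  0.0285 -0.3905]
 [ 0.3168  0.0576 -0.389 ]
 [ 0.3287  0.0696 -0.3891]
 [ 0.3407  0.0766 -0.3886]
 [ 0.3528  0.0817 -0.3871]
 [ 0.3652  0.0826 -0.3866]
 [ 0.3777  0.0802 -0.3856]
 [ 0.3904  0.0745 -0.3851]
 [ 0.4034  0.0698 -0.384 ]
 [ 0.4168  0.0661 -0.3834]
 [ 0.4304  0.0612 -0.3823]
 [ 0.4444  0.0584 -0.3823]
 [ 0.4587  0.0591 -0.3806]
 [ 0.4735  0.0598 -0.38  ]
 [ 0.4885  0.0581 -0.3794]
 [ 0.5039  0.06   -0.3781]
 [ 0.5197  0.0607 -0.3763]
 [ 0.5358  0.0578 -0.3762]
 [ 0.5515  0.0261 -0.3742]]
[ 0.42263949 -0.37219179  0.25424282] [-3.14156026e+00 -1.59790897e-04 -3.09959659e+00]
```

The outline (toe at (268,78), heel at (272,298)) gives a sole yaw of 0.068, heel at about (0.555,-0.3745) and waist at (0.4355,-0.3827). I'll descend onto it.

```bash
python3 -m creep '[0.008,-0.005,-0.02,0,0,0.013,1, 0.008,-0.005,-0.035,0,0,0.013,1, 0,0,-0.035,0,0,0,1, 0,0,-0.035,0,0,0,1, 0,0,-0.03,0,0,0,1, 0,0,-0.02,0,0,0,1, 0,0,-0.01,0,0,0,1, 0,0,-0.01,0,0,0,1, 0,0,-0.005,0,0,0,1, 0,0,0,0,0,0,1, 0,0,0,0,0,0,1]'
python3 - <<'E'
from h import *
s=manip.get_state(); print(s["tcp_pos"],s["ft_force"],s["eef_rot"])
cv2.imwrite("pics/w2.png",manip.snapshot("wrist"))
E
```

```text
time: 3.77
tcp_pos: [0.4394, -0.3824, 0.0552]
eef_rot: [-3.141, 0.001, -3.071]
ft_force: [-0.3, 0.8, 0.7]
grip_width: 0.0851
[ 0.43938221 -0.38235022  0.05520468] [-0.27025552  0.78934568  0.70926938] [-3.14065920e+00  1.24194784e-03 -3.07108852e+00]
```

View pics/w2.png

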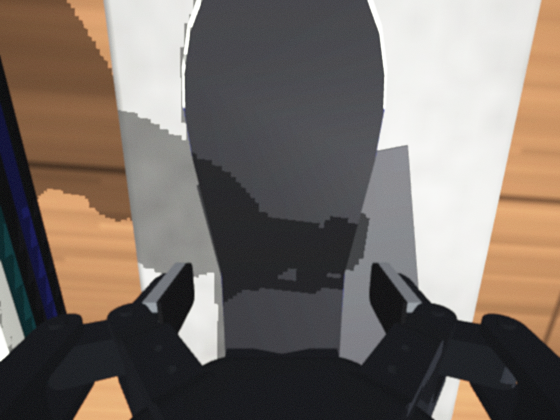

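The waist sits centred between the fingers, which stand at columns 180 and 385. I'll lower a little more and close.

```bash
python3 -m creep '[0,0,-0.006,0,0,0,1, 0,0,0,0,0,0,0, 0,0,0,0,0,0,0, 0,0,0,0,0,0,0, 0,0,0,0,0,0,0, 0,0,0,0,0,0,0, 0,0,0,0,0,0,0, 0,0,0,0,0,0,0]'
python3 -m creep '[0,0,0.01,0,0,0,0, 0,0,0.02,0,0,0,0, 0,0,0.035,0,0,0,0, 0,0,0.035,0,0,0,0, 0,0,0.02,0,0,0,0, 0,0,0,0,0,0,0, 0,0,0,0,0,0,0]'
python3 - <<'E'
from h import *
s=manip.get_state(); print(s["tcp_pos"],s["ft_force"],s["eef_rot"])
cv2.imwrite("pics/w3.png",manip.snapshot("wrist"))
E
```

```text
time: 4.48
tcp_pos: [0.439, -0.382, 0.0488]
eef_rot: [-3.141, 0.0, -3.07]
ft_force: [-0.5, -0.7, 5.5]
grip_width: 0.0589
time: 5.07
tcp_pos: [0.4391, -0.3823, 0.1694]
eef_rot: [-3.14, 0.001, -3.071]
ft_force: [-0.1, -0.3, -2.1]
grip_width: 0.059
[ 0.4390524  -0.38225538  0.16939123] [-0.13144702 -0.27438101 -2.13017642] [-3.14021542e+00  1.35892620e-03 -3.07052666e+00]
```

View pics/w3.png

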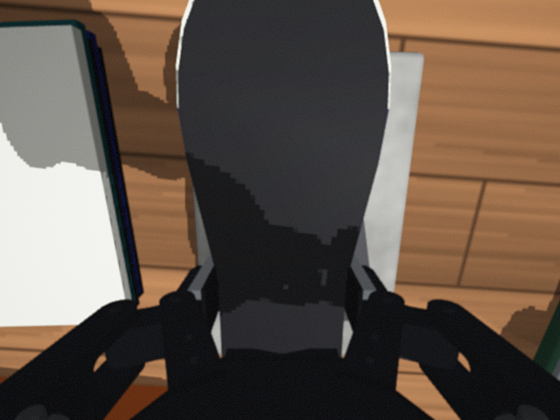

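The sole is held. Now the press pose, from zoomed static views.

```bash
python3 - <<'E'
from h import *
a=cv2.imread("pics/top0.png")[135:245,235:325]; b=cv2.imread("pics/scene0.png")[190:300,190:315]
cv2.imwrite("pics/tz.png",cv2.resize(a,None,fx=5.4,fy=5.4,interpolation=cv2.INTER_CUBIC))
cv2.imwrite("pics/sz.png",cv2.resize(b,None,fx=5.4,fy=5.4,interpolation=cv2.INTER_CUBIC))
E
```

```text
(no output)
```

View pics/tz.png

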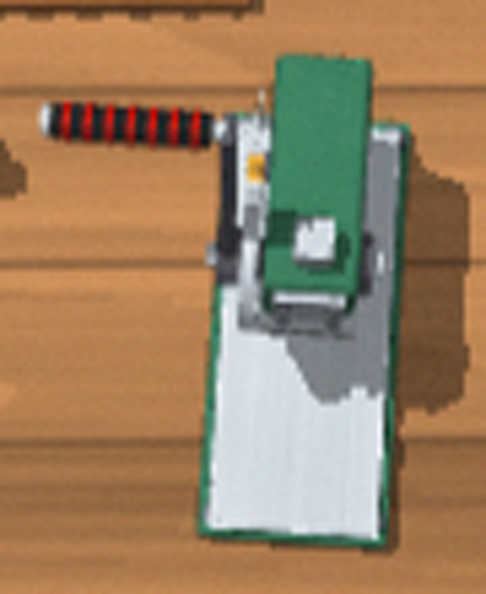

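View pics/sz.png

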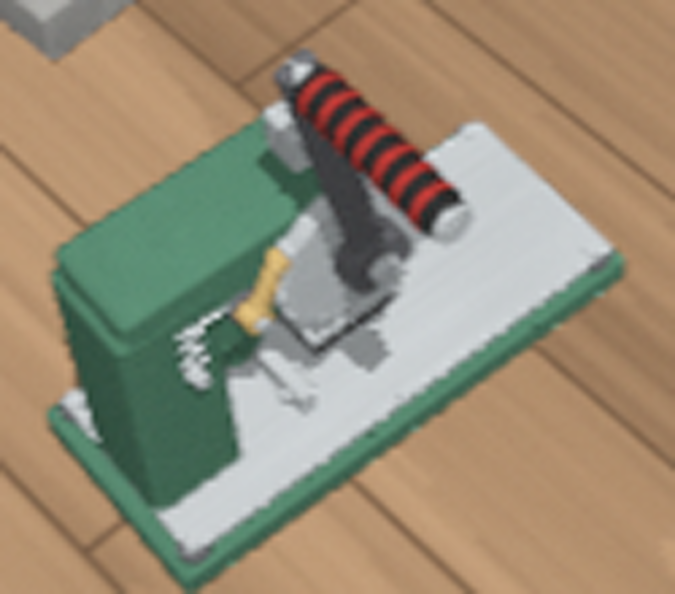

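```bash
python3 - <<'E'
from h import *
T=lambda p,o:(np.array(p,float)+.5)/5.4-.5+np.array(o)
K,V=cam("top"); 
c=at_z(K,V,T([[211,528],[382,537],[404,130],[228,290]],[235,135]),.03); print("top FL FR BR Lmid\n",c.round(4))
print("width",np.linalg.norm(c[0]-c[1]))
e=at_z(K,V,T([[50,121],[213,129],[44,120]],[235,135]),.332); print("handle",e.round(4),np.linalg.norm(e[0]-e[1]))
K,V=cam("scene")
c=at_z(K,V,T([[615,248],[478,123],[190,556]],[190,190]),.03); print("scene FL FR BL\n",c.round(4),np.linalg.norm(c[0]-c[1]))
e=at_z(K,V,T([[449,212],[307,85]],[190,190]),.332); print("handle",e.round(4),np.linalg.norm(e[0]-e[1]))
E
```

```text
top FL FR BR Lmid
 [[ 0.4665  0.0761  0.03  ]
 [ 0.4599 -0.0392  0.03  ]
 [ 0.7448 -0.0587  0.03  ]
 [ 0.631   0.0642  0.03  ]]
width 0.11547081826225665
handle [[0.6585 0.1614 0.332 ]
 [0.6535 0.0702 0.332 ]
 [0.6591 0.1647 0.332 ]] 0.09134364757362243
scene FL FR BL
 [[ 0.4664  0.0851  0.03  ]
 [ 0.4603 -0.0296  0.03  ]
 [ 0.7514  0.0645  0.03  ]] 0.114859289186445
handle [[0.6538 0.1615 0.332 ]
 [0.6516 0.0735 0.332 ]] 0.08794079024747949
```

```bash
python3 -m creep '[0.005,0.02,0.011,0,0,-0.011,0, 0.005,0.035,0.011,0,0,-0.011,0, 0.005,0.036,0.011,0,0,-0.011,0, 0.005,0.036,0.011,0,0,-0.011,0, 0.005,0.036,0.011,0,0,-0.011,0, 0.005,0.036,0.011,0,0,-0.011,0, 0.005,0.036,0.011,0,0,-0.011,0, 0.005,0.036,0.011,0,0,-0.011,0, 0.005,0.036,0.011,0,0,-0.011,0, 0.005,0.036,0.011,0,0,-0.011,0, 0.005,0.036,0.011,0,0,-0.011,0, 0.005,0.022,0.011,0,0,-0.009,0]'
python3 -m creep '[0,0,0,0,0,0,0, 0,0,0,0,0,0,0, 0,0,0,0,0,0,0]'
python3 - <<'E'
from h import *
s=manip.get_state(); print(s["q"].round(2))
K,V=cam("wrist"); img=manip.snapshot("wrist"); np.savez("w4.npz",K=K,V=V,img=img)
cv2.imwrite("pics/w4.png",img)
cv2.imwrite("pics/t4.png",manip.snapshot("top"))
E
```

```text
time: 6.12
tcp_pos: [0.4976, 0.0232, 0.2998]
eef_rot: [3.14, -0.003, 3.087]
ft_force: [0.7, -0.5, -1.6]
grip_width: 0.0586
time: 6.37
tcp_pos: [0.4978, 0.0176, 0.2987]
eef_rot: [-3.14, -0.003, 3.082]
ft_force: [0.5, -0.4, -2.5]
grip_width: 0.0589
[ 0.46  0.57 -0.95  1.82  0.53  1.03  0.81]
```

View pics/w4.png

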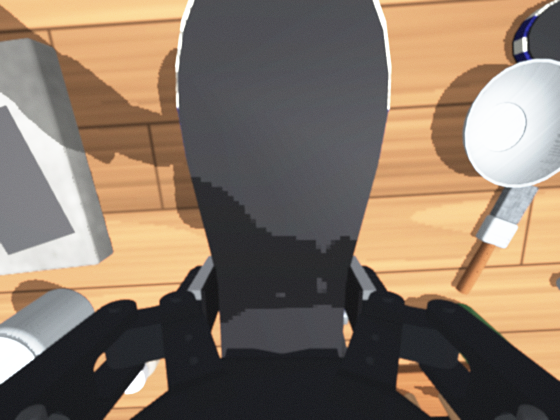

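View pics/t4.png

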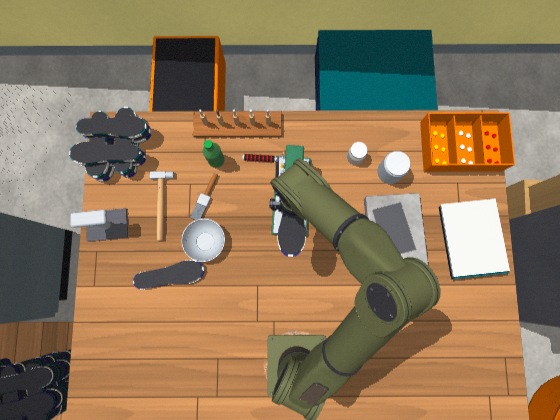

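The held sole hides the press from here. Frame w1 caught the press's front-right corner at about (530,225), so I'll use that as a third measurement.

```bash
python3 - <<'E'
from h import *
d=np.load("w1.npz"); cv2.imwrite("pics/w1z.png",cv2.resize(d["img"][205:330,440:560],None,fx=5,fy=5,interpolation=cv2.INTER_CUBIC))
b=cv2.imread("pics/scene0.png")[205:255,260:315]
cv2.imwrite("pics/sz2.png",cv2.resize(b,None,fx=10,fy=10,interpolation=cv2.INTER_NEAREST))
a=cv2.imread("pics/top0.png")[195:245,265:315]
cv2.imwrite("pics/tz2.png",cv2.resize(a,None,fx=10,fy=10,interpolation=cv2.INTER_NEAREST))
E
```

```text
(no output)
```

View pics/w1z.png

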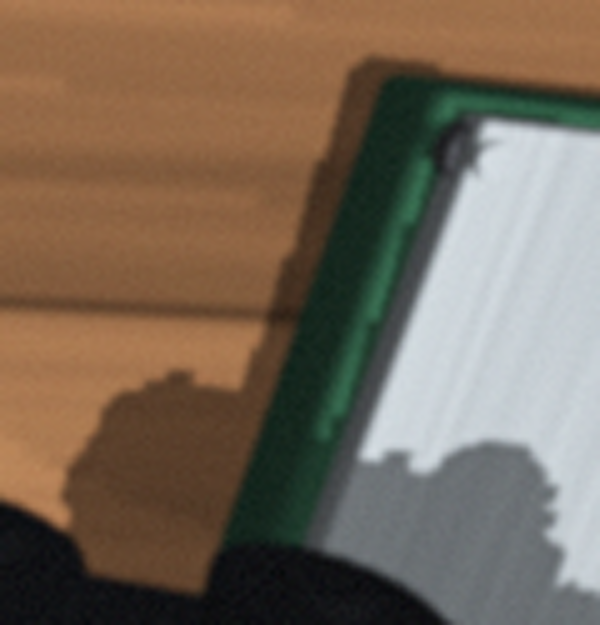

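View pics/sz2.png

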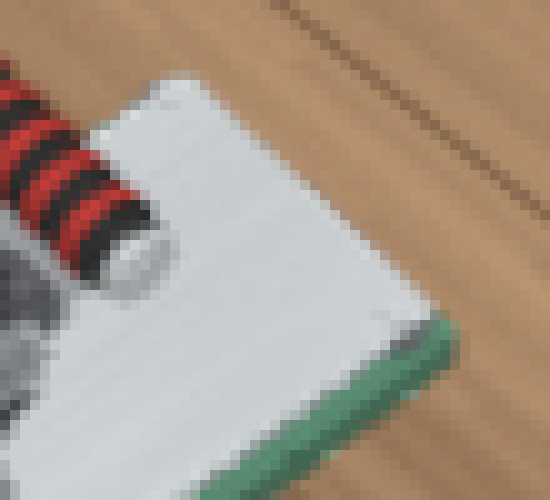

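View pics/tz2.png

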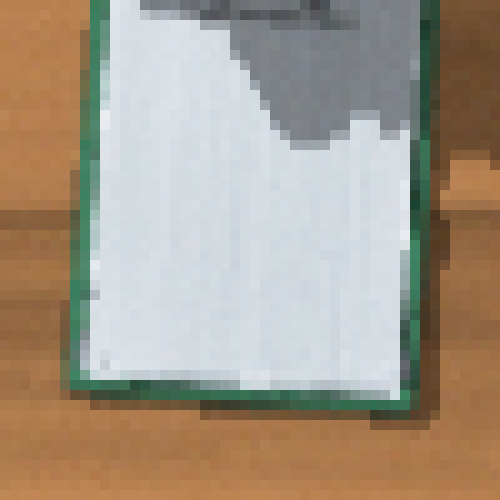

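```bash
python3 - <<'E'
from h import *
g=lambda p,f,o:(np.array(p,float)+.5)/f-.5+np.array(o)
K,V=cam("top"); print("top",at_z(K,V,g([[78,380],[404,400]],10,[265,195]),.03).round(4).tolist())
print(np.linalg.inv(V)[:3,3])
K,V=cam("scene"); print("scene",at_z(K,V,g([[437,303],[190,72]],10,[260,205]),.03).round(4).tolist())
d=np.load("w1.npz"); print("w1 FR, edge",at_z(d["K"],d["V"],g([[468,118],[358,458]],5,[440,205]),.03).round(4).tolist())
# stone cross-check: corners seen in w1 (z=.046) and top
K,V=cam("top")
m=np.load("m_top_sole_grip_0.npy")
P=np.array([[0.5538,-0.3744,.071],[0.303,-0.3905,.071]]); print("reproj heel/toe in top",proj(K,V,P)); ys,xs=np.nonzero(m); print(ys.min(),ys.max(),xs[ys==ys.min()+1].mean(),xs[ys==ys.max()-1].mean())
for nm in("top","scene"):
  K,V=cam(nm); im=cv2.imread(f"pics/{nm}0.png")
  S=at_z(d["K"],d["V"],[[196,88],[372,87],[357,318],[216,320]],.046); print(S.round(3).tolist()); 
  print(nm,proj(K,V,S).round(1).tolist())
E
```

```text
top [[0.4658, 0.0809, 0.03], [0.458, -0.0378, 0.03]]
[0.27576305 0.05321068 1.56434755]
scene [[0.4652, 0.0829, 0.03], [0.4577, -0.0304, 0.03]]
w1 FR, edge [[0.4584, -0.0375, 0.03], [0.5589, -0.0403, 0.03]]
reproj heel/toe in top [[399.08172454 206.24075255]
 [407.58290826 277.03518672]]
206 277 400.0 406.5
[[0.312, -0.47, 0.046], [0.301, -0.276, 0.046], [0.594, -0.258, 0.046], [0.607, -0.451, 0.046]]
top [[427.9, 274.5], [373.2, 277.8], [364.7, 196.9], [417.3, 193.2]]
[[0.312, -0.47, 0.046], [0.301, -0.276, 0.046], [0.594, -0.258, 0.046], [0.607, -0.451, 0.046]]
scene [[223.6, 118.6], [261.7, 143.5], [197.6, 192.1], [159.3, 162.6]]
```

```bash
python3 -m creep '[-0.022,0.002,-0.01,0,0,-0.004,0, -0.022,0.002,-0.02,0,0,0,0, -0.022,0.002,-0.03,0,0,0,0, -0.001,0.001,-0.04,0,0,0,0, 0,0,-0.04,0,0,0,0, 0,0,-0.04,0,0,0,0, 0,0,-0.035,0,0,0,0, 0,0,-0.02,0,0,0,0, 0,0,-0.012,0,0,0,0, 0,0,-0.008,0,0,0,0, 0,0,0,0,0,0,0, 0,0,0,0,0,0,0]'
python3 - <<'E'
from h import *
s=manip.get_state(); print(s["tcp_pos"],s["eef_rot"])
K,V=cam("wrist"); img=manip.snapshot("wrist"); np.savez("w5.npz",K=K,V=V,img=img)
cv2.imwrite("pics/w5.png",img)
im=manip.snapshot("scene"); cv2.imwrite("pics/s5.png",im); 
b=im[180:310,180:345];cv2.imwrite("pics/s5z.png",cv2.resize(b,None,fx=4.5,fy=4.5,interpolation=cv2.INTER_CUBIC))
E
```

```text
time: 7.47
tcp_pos: [0.4314, 0.0252, 0.0448]
eef_rot: [-3.141, -0.001, 3.078]
ft_force: [0.3, 0.7, -1.8]
grip_width: 0.0586
[0.43136033 0.02517677 0.04481306] [-3.14093711e+00 -1.48184860e-03  3.07754866e+00]
```

View pics/w5.png

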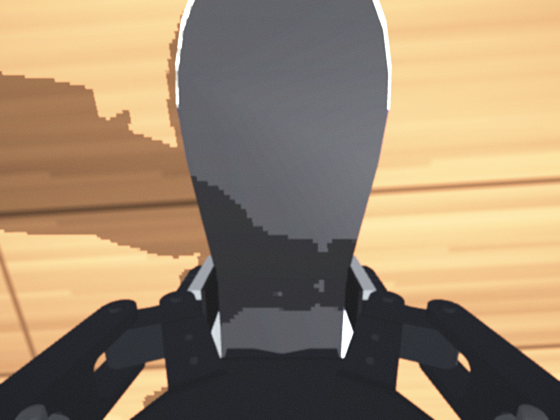

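View pics/s5z.png

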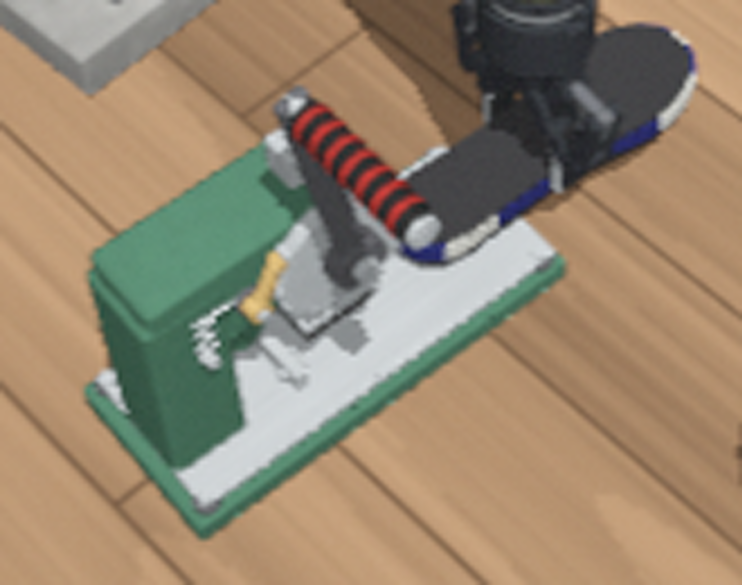

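The sole lies level over the front of the bed, well aligned. I'll slide the heel in under the pad.

```bash
python3 -m creep '[0.005,-0.001,-0.005,0,0,0,0, 0.015,-0.001,0,0,0,0,0, 0.015,-0.001,0,0,0,0,0, 0.015,-0.001,0,0,0,0,0, 0.015,-0.001,0,0,0,0,0, 0.012,-0.001,0,0,0,0,0, 0.008,-0.001,0,0,0,0,0, 0.004,0,0,0,0,0,0, 0,0,0,0,0,0,0, 0,0,0,0,0,0,0]'
```

```text
time: 8.4
tcp_pos: [0.5204, 0.0188, 0.0404]
eef_rot: [3.141, -0.0, 3.078]
ft_force: [0.0, -0.3, -1.8]
grip_width: 0.0585
```

```bash
python3 -m creep '[0,0,-0.005,0,0,0,0, 0.003,0,0,0,0,0,0, 0.003,0,0,0,0,0,0, 0,0,0,0,0,0,0, 0,0,0,0,0,0,0]'
python3 -m creep '[0.002,0,0,0,0,0,0, 0,0,0,0,0,0,0, 0,0,0,0,0,0,0]'
python3 -m creep '[0.002,0,0,0,0,0,0, 0,0,0,0,0,0,0, 0,0,0,0,0,0,0]'
```

```text
time: 8.82
tcp_pos: [0.527, 0.0192, 0.0353]
eef_rot: [3.141, 0.0, 3.079]
ft_force: [0.5, 0.1, -1.3]
grip_width: 0.0586
time: 9.07
tcp_pos: [0.5289, 0.0191, 0.0354]
eef_rot: [3.141, 0.0, 3.079]
ft_force: [0.0, 1.0, -1.3]
grip_width: 0.0587
time: 9.32
tcp_pos: [0.5301, 0.019, 0.0352]
eef_rot: [-3.141, -0.001, 3.079]
ft_force: [-1.6, 0.4, -1.4]
grip_width: 0.0589
```

```bash
python3 -m creep '[0.002,0,0,0,0,0,0, 0,0,0,0,0,0,0, 0,0,0,0,0,0,0]'
python3 -m creep '[0.002,0,0,0,0,0,0, 0,0,0,0,0,0,0, 0,0,0,0,0,0,0]'
```

```text
time: 9.57
tcp_pos: [0.5301, 0.0189, 0.0349]
eef_rot: [-3.141, -0.004, 3.08]
ft_force: [-5.6, 0.2, 1.7]
grip_width: 0.0585
time: 9.82
tcp_pos: [0.5301, 0.0189, 0.0347]
eef_rot: [-3.14, -0.008, 3.08]
ft_force: [-10.4, 0.6, 1.8]
grip_width: 0.0587
```

Contact with the heel stop at TCP x=0.530, close to the prediction. Now ease off, lower onto the bed and release.

```bash
python3 -m creep '[-0.004,0,0,0,0,0,0, 0,0,-0.002,0,0,0,0, 0,0,-0.001,0,0,0,0, 0,0,0,0,0,0,0, 0,0,0,0,0,0,0]'
python3 -m creep '[0,0,0,0,0,0,1, 0,0,0,0,0,0,1, 0,0,0,0,0,0,1, 0,0,0,0,0,0,1, 0,0,0,0,0,0,1, 0,0,0,0,0,0,1, 0,0,0,0,0,0,1]'
python3 - <<'E'
from h import *
cv2.imwrite("pics/w6.png",manip.snapshot("wrist"))
im=manip.snapshot("scene"); b=im[180:310,180:345];cv2.imwrite("pics/s6z.png",cv2.resize(b,None,fx=4.5,fy=4.5,interpolation=cv2.INTER_CUBIC))
E
```

```text
time: 10.23
tcp_pos: [0.5302, 0.0192, 0.0328]
eef_rot: [-3.141, -0.001, 3.079]
ft_force: [-5.3, -0.3, 7.2]
grip_width: 0.0589
time: 10.82
tcp_pos: [0.5309, 0.019, 0.0323]
eef_rot: [3.141, 0.0, 3.079]
ft_force: [-0.6, -0.3, -0.3]
grip_width: 0.0851
```

View pics/w6.png

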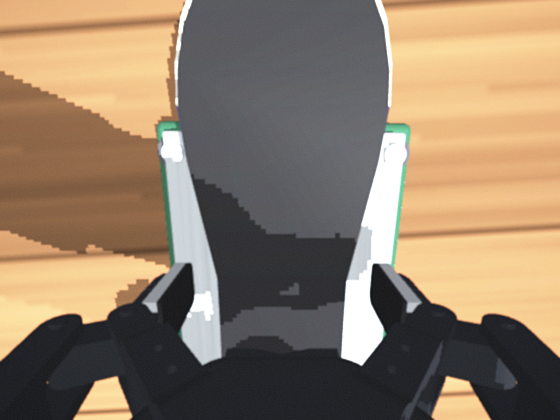

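View pics/s6z.png

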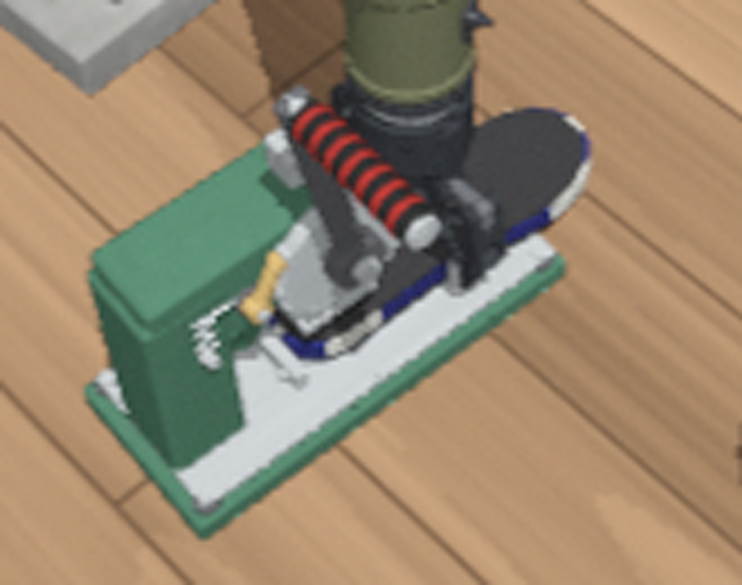

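The sole lies centred on the bed: bed edges at columns 162 and 408, sole at 180 and 390. Next I retreat upwards, then look again.

```bash
python3 -m creep '[0,0,0.01,0,0,0,1, 0,0,0.03,0,0,0,1, -0.01,0,0.04,0,0,0,1, -0.01,0,0.04,0,0,0,1, -0.01,0,0.04,0,0,0,1, 0,0,0.04,0,0,0,1, 0,0,0.04,0,0,0,1, 0,0,0.04,0,0,0,1, 0,0,0.04,0,0,0,1, 0,0,0.04,0,0,0,1, 0,0,0.01,0,0,0,1, 0,0,0,0,0,0,1]'
python3 - <<'E'
from h import *
print(manip.get_state()["tcp_pos"])
K,V=cam("wrist"); img=manip.snapshot("wrist"); np.savez("w7.npz",K=K,V=V,img=img)
cv2.imwrite("pics/w7.png",img)
r=manip.silhouettes("wrist","sole_grip")
m=[d for d in r if d["bbox"][0]>150][0]["pixels"]; print([(d["conf"],d["bbox"]) for d in r])
ys,xs=np.nonzero(m)
for y in range(ys.min()+4,ys.max(),10):
    x=xs[ys==y]; print(at_z(K,V,[[(x.min()+x.max())/2,y]],.055)[0,:2].round(4), at_z(K,V,[[x.min(),y],[x.max(),y]],.055)[:,1].round(4))
E
```

```text
time: 11.92
tcp_pos: [0.5018, 0.0204, 0.4062]
eef_rot: [3.14, 0.007, 3.079]
ft_force: [0.4, -0.1, -0.3]
grip_width: 0.0857
[0.50184531 0.02036271 0.40624235]
[(0.86, [257.3, 107.8, 53.2, 120.4]), (0.42, [421.5, 70.9, 98.8, 101.7])]
[0.4    0.0282] [0.0077 0.0487]
[0.415  0.0272] [-0.0062  0.0607]
[0.4303 0.0263] [-0.0122  0.0648]
[0.4458 0.0253] [-0.0152  0.0659]
[0.4616 0.0235] [-0.0165  0.0636]
[0.4777 0.0225] [-0.0146  0.0597]
[0.4941 0.0215] [-0.0126  0.0557]
[0.5109 0.0205] [-0.0106  0.0516]
[0.5279 0.0194] [-0.0103  0.0491]
[0.5453 0.0183] [-0.0099  0.0466]
[0.563  0.0172] [-0.0113  0.0458]
[0.581  0.0161] [-0.0127  0.0449]
```

View pics/w7.png

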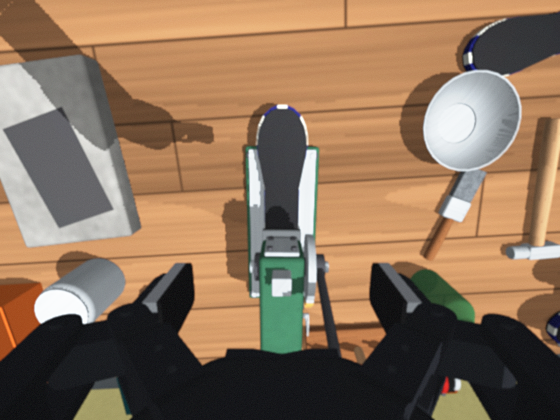

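Sole still straight with the bed (yaw -0.065 against about -0.064). Now over to the handle with a quarter turn.

```bash
python3 -m creep '[0.005,0.008,0.002,0,0,-0.12,1, 0.01,0.008,0.002,0,0,-0.12,1, 0.013,0.008,0,0,0,-0.12,1, 0.013,0.008,0,0,0,-0.12,1, 0.013,0.008,0,0,0,-0.12,1, 0.013,0.008,0,0,0,-0.12,1, 0.013,0.008,0,0,0,-0.12,1, 0.013,0.008,0,0,0,-0.12,1, 0.013,0.008,0,0,0,-0.12,1, 0.013,0.008,0,0,0,-0.12,1, 0.013,0.008,0,0,0,-0.12,1, 0.013,0.008,0,0,0,-0.12,1]'
python3 -m creep '[0.006,0.004,0,0,0,-0.07,1, 0,0,0,0,0,-0.06,1, 0,0,0,0,0,0,1, 0,0,0,0,0,0,1]'
python3 - <<'E'
from h import *
s=manip.get_state(); print(s["tcp_pos"],s["eef_rot"],s["q"].round(2))
K,V=cam("wrist"); img=manip.snapshot("wrist"); np.savez("w8.npz",K=K,V=V,img=img)
r=manip.silhouettes("wrist","lever_grip"); print([(d["conf"],d["bbox"]) for d in r])
m=r[0]["pixels"]; np.save("w8m.npy",m)
v=img.copy(); c,_=cv2.findContours(m.astype(np.uint8),0,1); cv2.drawContours(v,c,-1,(0,255,0),1)
cv2.imwrite("pics/w8.png",v)
P=at_z(K,V,np.argwhere(m)[:,::-1],.335); print(P.min(0),P.max(0),P.mean(0))
g=P[:,:2]-P[:,:2].mean(0); w,U=np.linalg.eigh(g.T@g); print(U[:,1])
E
```

```text
time: 13.02
tcp_pos: [0.6453, 0.1151, 0.4035]
eef_rot: [-3.137, 0.002, 1.634]
ft_force: [0.2, 0.9, 0.4]
grip_width: 0.0852
time: 13.35
tcp_pos: [0.651, 0.1188, 0.4043]
eef_rot: [-3.138, 0.002, 1.511]
ft_force: [0.0, -0.3, 0.5]
grip_width: 0.0852
[0.65096235 0.11883222 0.40425076] [-3.13804804e+00  1.80895418e-03  1.51113183e+00] [-0.02  0.64 -0.49  1.15  0.29  1.42 -0.53]
[(0.84, [268.7, 167.7, 32.0, 120.3]), (0.55, [78.0, 0.0, 105.8, 98.3])]
[0.6403121  0.06945131 0.335     ] [0.66759286 0.16369237 0.335     ] [0.65421745 0.11923897 0.335     ]
[0.07007138 0.99754198]
```

View pics/w8.png

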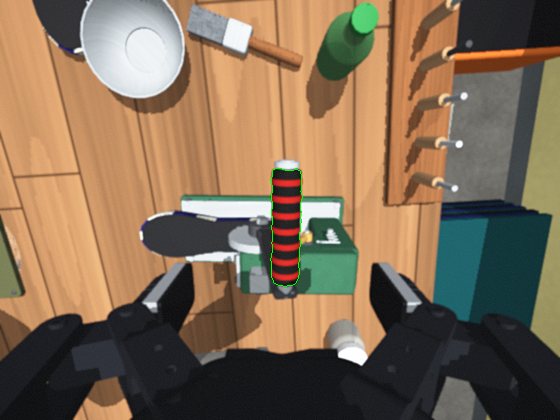

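The handle runs from (285,168) to (286,287), with its middle at about (0.654,0.117). Descending to grip it.

```bash
python3 -m creep '[0.003,0.003,-0.02,0,0,0,1, 0,0,-0.03,0,0,0,1, 0,0,-0.02,0,0,0,1, 0,0,-0.015,0,0,0,1, 0,0,-0.006,0,0,0,1, 0,0,0,0,0,0,1, 0,0,0,0,0,0,1]'
python3 -m creep '[0,0,0,0,0,0,0.3, 0,0,0,0,0,0,0.3, 0,0,0,0,0,0,0.3, 0,0,0,0,0,0,0.3, 0,0,0,0,0,0,0.3, 0,0,0,0,0,0,0.3]'
python3 - <<'E'
from h import *
s=manip.get_state(); print(s["tcp_pos"],s["eef_rot"],s["ft_force"])
cv2.imwrite("pics/w9.png",manip.snapshot("wrist"))
E
```

```text
time: 14.03
tcp_pos: [0.655, 0.122, 0.3159]
eef_rot: [3.141, -0.0, 1.509]
ft_force: [1.0, -0.3, 0.9]
grip_width: 0.0852
time: 14.53
tcp_pos: [0.6548, 0.1221, 0.3156]
eef_rot: [3.141, -0.0, 1.509]
ft_force: [-0.4, 0.5, -0.2]
grip_width: 0.0258
[0.65480896 0.12210073 0.31556293] [ 3.14115294e+00 -9.74079210e-05  1.50886194e+00] [-0.35399194  0.5439228  -0.1579442 ]
```

View pics/w9.png

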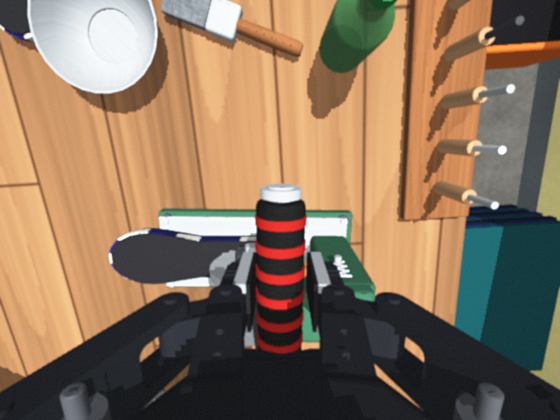

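```bash
python3 -m creep '[0,0,0,0,0,0,0, 0,0,0,0,0,0,0, 0,0,0,0,0,0,0, 0,0,0,0,0,0,0]'
```

```text
time: 14.92
tcp_pos: [0.6541, 0.1221, 0.3155]
eef_rot: [-3.141, 0.0, 1.509]
ft_force: [-3.8, -0.8, 3.7]
grip_width: 0.02
```

```bash
python3 - <<'E'
import numpy as np
a0=np.deg2rad(10);r=.17;y=-.064
f=lambda t: (r*np.sin(a0-t), r*np.cos(a0-t))
for t in (0,.05,.11,.165,.22,.33,.44,.55,.66,.77,.83,.88):
    dx=f(t)[0]-f(0)[0]; dz=f(t)[1]-f(0)[1]
    print(t,"dx %.4f dy %.4f dz %.4f"%(dx*np.cos(y),dx*np.sin(y),dz))
E
```

```text
0 dx 0.0000 dy -0.0000 dz 0.0000
0.05 dx -0.0084 dy 0.0005 dz 0.0013
0.11 dx -0.0185 dy 0.0012 dz 0.0022
0.165 dx -0.0278 dy 0.0018 dz 0.0026
0.22 dx -0.0372 dy 0.0024 dz 0.0024
0.33 dx -0.0557 dy 0.0036 dz 0.0005
0.44 dx -0.0740 dy 0.0047 dz -0.0034
0.55 dx -0.0917 dy 0.0059 dz -0.0093
0.66 dx -0.1086 dy 0.0070 dz -0.0171
0.77 dx -0.1246 dy 0.0080 dz -0.0267
0.83 dx -0.1329 dy 0.0085 dz -0.0326
0.88 dx -0.1395 dy 0.0089 dz -0.0380
```

The handle is gripped. Reference TCP at lever 0 is (0.6541, 0.1221, 0.3155). I'll pull along the arc, one click per call.

```bash
python3 -m creep '[-0.004,0,0.0006,0,0,0,0, -0.004,0,0.0006,0,0,0,0, -0.004,0.001,0.0005,0,0,0,0, -0.004,0,0.0005,0,0,0,0, -0.004,0,0.0002,0,0,0,0, -0.004,0.001,0.0002,0,0,0,0, -0.004,0,0,0,0,0,0, -0.004,0,0,0,0,0,0, -0.004,0,-0.0001,0,0,0,0, -0.0012,0,-0.0001,0,0,0,0, 0,0,0,0,0,0,0, 0,0,0,0,0,0,0]'
```

```text
time: 15.92
tcp_pos: [0.6186, 0.1246, 0.3181]
eef_rot: [3.139, -0.001, 1.509]
ft_force: [2.4, 1.5, -0.6]
grip_width: 0.0198
```

```bash
python3 -m creep '[-0.004,0,-0.0002,0,0,0,0, -0.004,0.001,-0.0003,0,0,0,0, -0.004,0,-0.0004,0,0,0,0, -0.004,0,-0.0005,0,0,0,0, -0.004,0.001,-0.0006,0,0,0,0, -0.004,0,-0.0007,0,0,0,0, -0.004,0,-0.0008,0,0,0,0, -0.004,0,-0.0009,0,0,0,0, -0.004,0,-0.001,0,0,0,0, -0.001,0,-0.0004,0,0,0,0, 0,0,0,0,0,0,0, 0,0,0,0,0,0,0]'
```

```text
time: 16.92
tcp_pos: [0.581, 0.1272, 0.3125]
eef_rot: [3.14, -0.002, 1.509]
ft_force: [3.5, 4.1, 2.7]
grip_width: 0.0203
```

```bash
python3 -m creep '[-0.004,0,-0.0011,0,0,0,0, -0.004,0.001,-0.0012,0,0,0,0, -0.004,0,-0.0013,0,0,0,0, -0.004,0.001,-0.0014,0,0,0,0, -0.004,0,-0.0016,0,0,0,0, -0.004,0.001,-0.0017,0,0,0,0, -0.004,0,-0.0018,0,0,0,0, -0.004,0,-0.0019,0,0,0,0, -0.0026,0,-0.0017,0,0,0,0, 0,0,0,0,0,0,0, 0,0,0,0,0,0,0]'
python3 - <<'E'
from h import *
cv2.imwrite("pics/w10.png",manip.snapshot("wrist")); print(manip.get_state()["ft_force"],manip.get_state()["tcp_pos"])
im=manip.snapshot("scene"); b=im[180:310,180:345];cv2.imwrite("pics/s10z.png",cv2.resize(b,None,fx=4.5,fy=4.5,interpolation=cv2.INTER_CUBIC))
E
```

```text
time: 17.83
tcp_pos: [0.5457, 0.1298, 0.2987]
eef_rot: [-3.141, -0.001, 1.509]
ft_force: [0.3, 4.0, 4.8]
grip_width: 0.02
[0.53034293 2.38962712 6.33111336] [0.54568397 0.129713   0.29865563]
```

View pics/s10z.png

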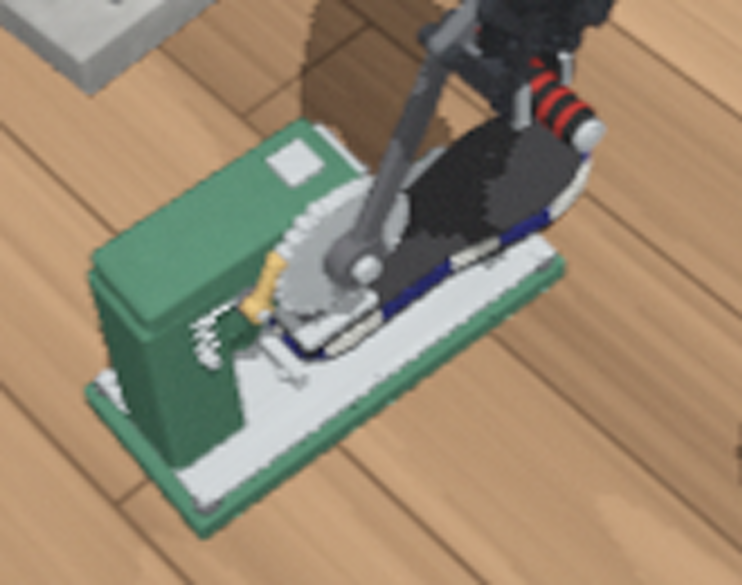

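View pics/w10.png

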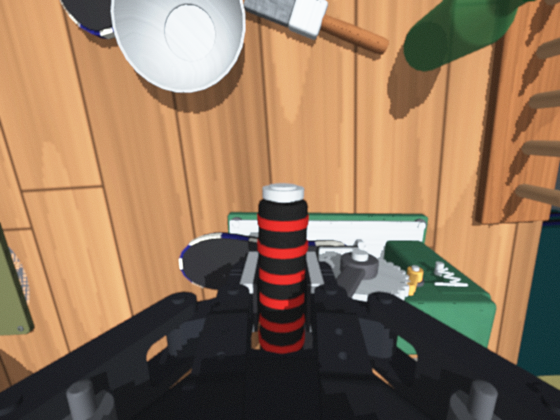

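Third click: both dx and dz match 0.66 rad, and the bar hasn't slipped in the fingers. Fourth click now, slowly, in two parts.

```bash
python3 -m creep '[-0.003,0,-0.0017,0,0,0,0, -0.003,0.001,-0.0018,0,0,0,0, -0.003,0,-0.0018,0,0,0,0, -0.003,0,-0.0019,0,0,0,0, -0.003,0,-0.002,0,0,0,0, 0,0,0,0,0,0,0]'
python3 -m creep '[-0.003,0.001,-0.002,0,0,0,0, -0.003,0,-0.0021,0,0,0,0, 0,0,0,0,0,0,0]'
python3 -m creep '[-0.003,0,-0.0022,0,0,0,0, -0.003,0,-0.0022,0,0,0,0, 0,0,0,0,0,0,0, 0,0,0,0,0,0,0]'
```

```text
time: 18.43
tcp_pos: [0.5339, 0.1307, 0.2916]
eef_rot: [3.134, -0.002, 1.508]
ft_force: [2.4, 2.7, 8.9]
grip_width: 0.02
time: 18.68
tcp_pos: [0.5259, 0.1312, 0.2863]
eef_rot: [3.139, -0.0, 1.509]
ft_force: [1.2, 2.8, 8.7]
grip_width: 0.0203
time: 19.02
tcp_pos: [0.5193, 0.1316, 0.2815]
eef_rot: [3.14, -0.001, 1.509]
ft_force: [1.0, 3.6, 8.3]
grip_width: 0.0201
```

```bash
python3 -m creep '[-0.002,0,-0.0018,0,0,0,0, -0.0015,0,-0.0012,0,0,0,0, 0,0,0,0,0,0,0, 0,0,0,0,0,0,0, 0,0,0,0,0,0,0, 0,0,0,0,0,0,0, 0,0,0,0,0,0,0]'
python3 - <<'E'
from h import *
for i in range(3):
    im=manip.snapshot("scene"); s=manip.get_state(); print(s["time"],s["ft_force"].round(1),s["tcp_pos"].round(4))
b=im[180:310,180:345];cv2.imwrite("pics/s11z.png",cv2.resize(b,None,fx=4.5,fy=4.5,interpolation=cv2.INTER_CUBIC))
p=s["tcp_pos"]-[.6541,.1221,.3155]; yw=-.064
u=p[0]*np.cos(yw)+p[1]*np.sin(yw); a0=np.deg2rad(10)
print("angle", a0-np.arctan2(.17*np.sin(a0)+u,.17*np.cos(a0)+p[2]), "radius",np.hypot(.17*np.sin(a0)+u,.17*np.cos(a0)+p[2]))
w=manip.snapshot("wrist"); cv2.imwrite("pics/w11.png",w)
E
```

```text
time: 19.6
tcp_pos: [0.5158, 0.1319, 0.2785]
eef_rot: [3.14, -0.001, 1.509]
ft_force: [0.2, 3.6, 8.9]
grip_width: 0.0201
19.65 [-0.1  3.6  9.2] [0.5157 0.1319 0.2785]
19.7 [0.5 4.  9.2] [0.5157 0.1319 0.2785]
19.75 [1.  3.6 9.7] [0.5158 0.1319 0.2785]
angle 0.871371753162799 radius 0.17009902152067136
```

View pics/s11z.png

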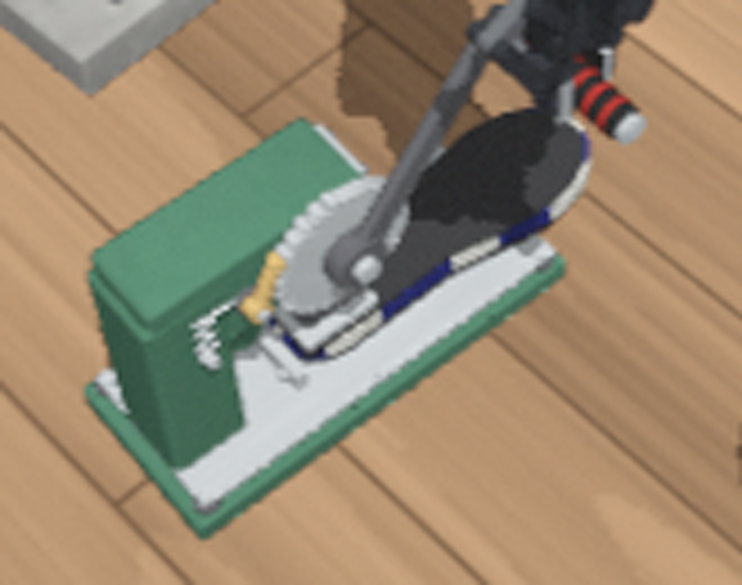

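View pics/w11.png

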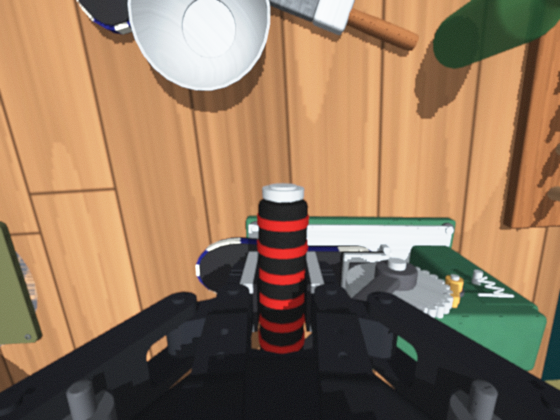

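The kinematic angle is 0.871 rad at radius 0.170 m, with steady forces and the bar firmly held. Handing in.

```bash
python3 -c "
from workcell import manip
print(manip.sign_off()); s=manip.get_state(); print(s['time'],s['tcp_pos'],s['ft_force'],s['grip_width'])"
```

```text
the job is handed in; nothing more can be done
None
the job is handed in; nothing more can be done
```

The sole is in the press with its heel against the stop, and I handed the job in with the lever held at the fourth click. The run took about 20 s; `sign_off` gave no verdict.

**Sole:** I gripped it at the waist, slid it under the pad until it touched the stop (about 10 N), eased off, lowered it onto the bed and let go. The wrist picture after release showed it centred on the bed. Its yaw was -0.065 rad against about -0.064 for the press.

**Lever:** I pulled the handle one click at a time. At the end the gripper's position put the lever at about 0.87 rad, at a radius of 0.170 m as specified. It was still, with about 9–10 N on the wrist and the handle firmly gripped. The angle never went near the fifth tooth.

**Checks that disagreed or were missing:**
- The scene camera put the press up to 9 mm further left than the top camera at first. On closer corner picks they came within about 2–7 mm, and the wrist camera and the contact at the stop backed the top camera.
- I never measured the pad's force on the sole. I infer it from the lever angle and the load at the handle.
- I took the clicks from the lever's angle, not from force leaps. No check aimed at the other things on the table was made; those visible in the last pictures looked in place.

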